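# Tidy the painting table

### The arm

A 6-joint arm with a two-finger parallel gripper is mounted at the origin on the work surface. World frame = base frame: x ahead of the robot, y to its left, z up, the work surface at z = 0. Lengths are in mm, angles in degrees, forces in N, time in s.
With the tool pointing down it reaches from about 275 to 725 mm from the base axis. Payload 15.9 kg.
Tool frame: the origin (TCP) lies midway between the tips of the shut fingers; the grasp point (between the pads) lies 19 mm behind it (manip.tcp_to_grasp is the distance from the TCP to the grasp point, in mm); z points along the fingers, y is the line along which they close (so a half turn about z gives the same grasp; the last joint's range is limited). The gripper opens to 85 mm and grips with 20 to 120 N. Pads are 22 mm wide; open, the fingers measure 114 mm over their backs; the gripper's body (76 mm by 85 mm) begins 54 mm behind the grasp point. The pads swing forward as they close: fully open they stand 13 mm farther back than shut.
Start: joints at [-64.458, 12.198, -1.971, 75.831, 0, 90], TCP at [215.582, -451.121, 231.306] pointing down, gripper open.
Joint ranges: [-170.91, 170.91], [-42.67, 98.43], [-65.05, 77.54], [-120.47, 116.71], [-90, 82.35], [-180, 180]. Speed limits (degrees/s): [108.29, 108.29, 136.94, 147.25, 180, 180].

### API

Orientations are given as [roll, pitch, yaw] about the fixed x, y, z axes, in that order (R = Rz(yaw) Ry(pitch) Rx(roll)).
In Python, from bench import state, viewer, manip gives the robot as it stands. The module is installed in compiled form; this text tells all that it offers.
- The arm moves only by the tool jog_arm, never from a script. Its argument "commands" is a list of rows, each a list of 4 numbers: the shift along the tool's x, y, z as a fraction of full scale, then the turn about the tool's z as a fraction of full scale. A call has 1 to 20 rows; each row is the pose to reach, as a shift and turn from the pose commanded when the call began, along the tool's axes at that moment; what a row does not reach only later rows make up. Full scale, the value 1, is 0.2 m for a shift and 60 degrees for a turn. A row lasts 1/12 s, in which the tool goes at most 41.7 mm and 7.16 degrees, less where a joint would pass 70% of its speed; a pose out of reach is approached as far as the arm can. A call with a number of a shift or a turn outside -1 to 1 is refused whole. A call with a gripper value outside its range is refused whole. "grip" is the opening, from 0 (shut) to 1 (fully open), set as the call begins (left out, the last holds). The fingers move at their own pace and stop on an object; "newtons" is the grip in N (left out, the last holds). Time passes only in rows, so rows that repeat a pose let the fingers close. It gives the time, the measured TCP pose, the force, the opening and the grip force at its end, in the units of the state.
- state(): the state, without advancing time (a new reading comes with each control period).
- viewer.read_camera(name): name is "side" or "top" or "wrist"; returns a dict with "pixels" (420x560x3 uint8, red, green, blue), "fov_y" (degrees; the focal length in pixels is half the picture's height over the tangent of half this angle, whatever the lens; pixels are square), "cx", "cy" (the principal point, pixels), "camera_from_world" (4x4, takes a point from world to camera coordinates). Camera axes: x right, y down, z forward; pixel columns grow to the right and rows downward; lengths in mm; the calibration is good to about 2 mm. A picture is of the moment at which its call begins. There is no depth.
- manip.job_done(): hands the job in; it is judged then, once.
The state is a dict: "time_s": time; "joints": joint angles; "joint_velocities": joint speeds; "joint_efforts": joint torques, N m; "ee_pos": TCP position; "tool_rot": TCP orientation; "contact_force": force on the tool from outside, world axes, zero at the start; "wrist_torque": the same for the moment, N m; "gripper_width": finger opening in mm; "grip_force": force on a finger pad.
Only numpy, scipy, OpenCV 4.12 (cv2) and the standard library are available. Lean on these libraries where they do the work, as an engineer would, in place of code of your own. Each camera call takes 0.05 s, during which the arm holds its last target. There are 200 camera calls.

### The job

Tidy up the painter's table: lay both paint brushes flat in the long open tray, side by side and not on top of one another; stand the two white paint containers upright in the caddy, one in each of its two bays; and put the roll of masking tape flat on its stand, over the dowel. Set each thing down rather than dropping it, never tip the paint over, and leave the water cup and the eraser where they are.

Things in the scene. Friction and masses are not known exactly. Their poses are not given: they have to be found in the camera images.
- wide_brush: Loose paint brush with a broad flat head, lying flat on the table; 160 long, 10 thick. White straight handle (black end), 10 wide, from x = -80 to +31; steel ferrule and brown bristles, 30 wide, from x = +31 to +80. Origin at half its length, on its underside; x points to the bristles, z up. Grip it across (along y) at the origin (handle 10 wide). About 30 g.
- narrow_brush: Loose paint brush with a narrow flat head, lying flat on the table; 160 long, 10 thick. White straight handle (black end), 10 wide, from x = -80 to +37; steel ferrule and brown bristles, 15 wide, from x = +37 to +80. Origin at half its length, on its underside; x points to the bristles, z up. Grip it across (along y) at the origin. About 30 g.
- bottle: Loose white paint bottle with a black band, standing upright: body 40 diameter and 58 high, with a narrower white cap (26 diameter) on top to 72 high. Origin at the centre of its underside, z up. About 100 g.
- jar: Loose squat white paint jar with a flat full-width lid, standing upright: 52 diameter, 52 high, straight sides. Origin at the centre of its underside, z up. About 150 g.
- tape: Loose small roll of cream masking tape lying flat: a ring of 64 outer diameter, 24 high, with a core hole of 32 diameter right through. Origin at the centre of its underside, z up. About 60 g.
- brush_tray: Fixed long grey open tray for the brushes, 110 (x) by 210 (y) outside, walls 5 thick and 18 high, floor 5 thick, so the inside is 100 by 200 and 13 deep. Origin at the centre of its underside; y runs along its length, z up. It does not move when pushed.
- caddy: Fixed wooden paint caddy, 100 (x) by 180 (y) outside, walls 5 thick and 22 high, floor 5 thick. A 5 thick divider of wall height across the middle makes two bays, each 90 (x) by 82 (y) inside, centred at y = -44 and y = +44. Origin at the centre of its underside; y runs along its length, z up. It does not move when pushed.
- tape_stand: Fixed tape stand: a wooden board 90 by 90, 12 thick, with one upright dowel of 12 diameter at its centre whose rounded top is 35 above the table. The tape roll goes over the dowel and lies on the board. Origin at the centre of its underside, z up. It does not move when pushed.
- water_cup: Bystander: loose white ceramic water cup, 74 diameter at the rim, 75 high, standing to the robot's right. Origin at the centre of its underside. Leave alone.
- eraser: Bystander: loose dark eraser block, 55 by 24 by 14, lying to the robot's left. Origin at the centre of its underside, x along its length. Leave alone.

How it is judged:
By the outcome, as a careful person would: the job done as asked, in the order asked, and still so for the second after the job is handed in, with the robot touching nothing.
It also fails if it takes over 131 s, if anything falls off the work surface, if the arm or the gripper's body presses on something with over 40 N, if the wrist force passes 120 N, or if a joint passes its speed limit or range.

## Working session

There is one attempt and no reset: what is moved stays moved. The work goes in short steps, Python scripts to look and compute and a tool call to move; the robot and the scene stay as the last step left them, time stands still between calls to the robot, and variables do not carry over. Pictures are saved under pics/ and viewed, at most 17 in all, crops included, and the job is handed in when it is done.

Besides the shell and the picture viewer there is one more tool, called after "Emit:" as name(argument=value, ...), one argument or row to a line, values as JSON. jog_arm: Moves the arm, as the interface text tells. Its arguments: {"type":"object","properties":{"commands":{"type":"array","items":{"type":"array","items":{"type":"number"}}},"grip":{"type":"number"},"newtons":{"type":"number"}},"required":["commands"]}

```bash
mkdir -p pics; cat > h.py <<'E'
import numpy as np, cv2
from bench import state, viewer, manip
def shot(n,f):
    c=viewer.read_camera(n); cv2.imwrite(f'pics/{f}.png',c['pixels'][:,:,::-1])
    np.savez(f'pics/{f}.npz',T=c['camera_from_world'],f=210/np.tan(np.radians(c['fov_y']/2)),cx=c['cx'],cy=c['cy']); return c
def world(f,u,v,z):
    d=np.load(f'pics/{f}.npz'); T=np.array(d['T']); R=T[:3,:3]; o=-R.T@T[:3,3]
    r=R.T@np.array([(u-d['cx'])/d['f'],(v-d['cy'])/d['f'],1]); return (o+r*(z-o[2])/r[2]).round(1)
def px(f,p):
    d=np.load(f'pics/{f}.npz'); T=np.array(d['T']); q=T[:3,:3]@np.array(p,float)+T[:3,3]
    return (d['f']*q[0]/q[2]+d['cx'],d['f']*q[1]/q[2]+d['cy'])
E
python3 - <<'E'
from h import *
print(state(), manip.tcp_to_grasp)
for n in('top','side'):
    shot(n,n+'0'); d=np.load(f'pics/{n}0.npz'); print(n,d['f'],d['cx'],d['cy'],(-d['T'][:3,:3].T@d['T'][:3,3]).round(0))
E
```

```text
{'time_s': 0.0, 'joints': array([-6.44593811e+01,  1.22230401e+01, -2.00774245e+00,  7.58295984e+01,
       -2.83498873e-03,  9.00010365e+01]), 'joint_velocities': array([ 0.0005111 ,  0.00861905, -0.10280615,  0.07307237, -0.02512895,
        0.12190609]), 'joint_efforts': array([-4.88560836e-03, -6.86155057e+01,  4.87122273e+01,  1.74895307e-02,
       -2.85857141e-04,  1.86631809e-05]), 'ee_pos': array([ 215.42255601, -450.85622046,  230.83497076]), 'tool_rot': array([-1.79939619e+02,  2.83607946e-03,  2.55395854e+01]), 'contact_force': array([0.24084439, 0.64959672, 0.05046865]), 'wrist_torque': array([0.01831848, 0.01856173, 0.02482474]), 'grip_force': 0.0, 'gripper_width': 85.5628010763468} 18.700000000000003
top 443.20018328467955 282.2936360123635 209.77440391343652 [ 422.    7. 1266.]
side 399.5172122845352 286.65883116560656 212.86961700870694 [-85. 723. 666.]
```

View pics/top0.png

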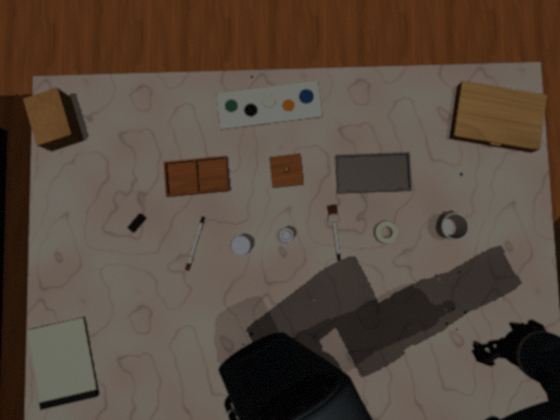

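View pics/side0.png

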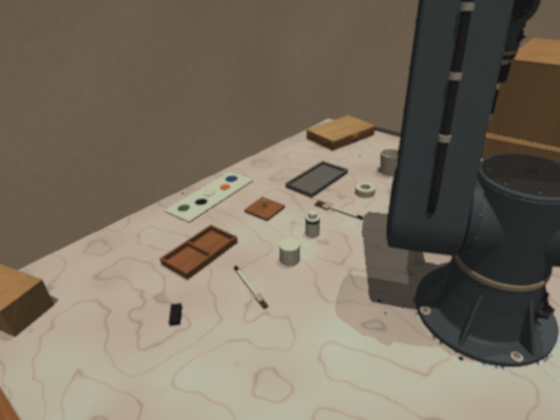

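Top view: image up is +x and left is +y. It shows the caddy (197,176), stand (286,170), tray (373,172), narrow brush (196,243), jar (241,244), bottle (286,234), wide brush (335,232), tape (386,232), cup (452,226) and eraser (137,222). The side view agrees. I'll enlarge it to measure.

```bash
python3 - <<'E'
from h import *
i=cv2.imread('pics/top0.png')[145:285,120:420]
i=np.clip(i.astype(float)*1.7,0,255).astype(np.uint8)
i=cv2.resize(i,(780,364),interpolation=cv2.INTER_CUBIC); 
cv2.imwrite('pics/c0.png',i)
E
```

```text
(no output)
```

View pics/c0.png

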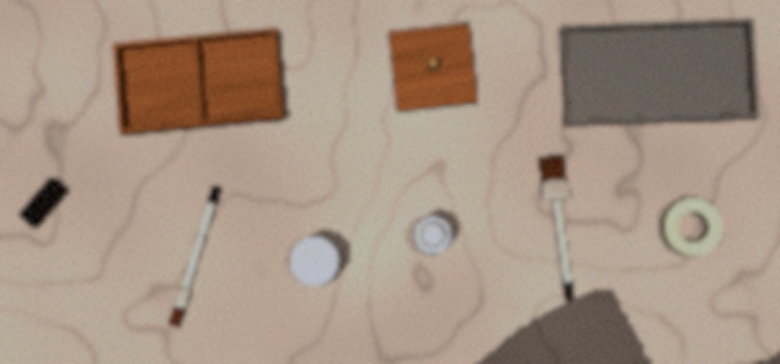

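```bash
python3 - <<'E'
from h import *
w=lambda x,y,z: world('top0',120+x/2.6,145+y/2.6,z)
def quad(n,P,z):
    q=np.array([w(*p,z) for p in P])[:,:2]; c=q.mean(0)
    e=q[1]+q[2]-q[0]-q[3]; print(n,c.round(1),'len',np.hypot(*e)/2,'wid',np.hypot(*(q[0]+q[1]-q[2]-q[3]))/2,'yawY',np.degrees(np.arctan2(e[0],-e[1])).round(1), '(deg: left axis dir)', np.degrees(np.arctan2(-e[1],-e[0])).round(1))
quad('tray',[(560,27),(751,20),(758,117),(565,125)],18)
quad('caddy',[(115,45),(279,29),(286,116),(122,133)],22)
quad('stand',[(389,32),(468,23),(477,102),(397,110)],12)
print('dowel',w(433,63,35))
for n,a,b in(('narrow',(175,326),(216,186)),('wide',(551,155),(570,300))):
    p,q=w(*a,9),w(*b,9); d=p-q; print(n,(p+q)/2,np.hypot(*d[:2]),'yaw',np.degrees(np.arctan2(d[1],d[0])))
print('jar',w(315,260,52),'bottle',w(433,234,72),'tape',w(692,227,24))
print('jar diam',w(291,260,52),w(340,260,52),'tape',w(662,227,24),w(722,227,24))
print('eraser',w(44,202,14),'cup',world('top0',452,226,75))
E
```

```text
tray [ 629.5 -242. ] len 209.47077361770545 wid 107.77144798136483 yawY 0.8 (deg: left axis dir) 90.8
caddy [632.1 258.4] len 180.22147485802017 wid 97.05276915163216 yawY 4.4 (deg: left axis dir) 94.4
stand [642.8   4.2] len 87.99916192782747 wid 87.84556050250919 yawY 4.7 (deg: left axis dir) 94.7
dowel [642.8   3.9  35. ]
narrow [441.65 267.6    9.  ] 157.88872663999797 yaw 163.13739163474435
wide [ 463.25 -130.45    9.  ] 158.83859732445381 yaw 5.527540151656173
jar [433.4 133.   52. ] bottle [457.2   8.3  72. ] tape [ 459.5 -269.9   24. ]
jar diam [434.  158.3  52. ] [432.8 106.7  52. ] tape [ 460.3 -237.8   24. ] [ 458.7 -302.    24. ]
eraser [503.9 432.   14. ] cup [ 470.6 -435.    75. ]
```

```bash
cat >> h.py <<'E'
def go(x,y,z,yaw):
    s=state(); t=s['tool_rot'][2]; a=np.radians(t); d=np.array([x,y,z])-s['ee_pos']
    dy=-((yaw-t+180)%360-180)
    print(f"t={s['time_s']:.1f} pos",s['ee_pos'].round(1),'rot',s['tool_rot'].round(1),'j',s['joints'].round(0),'w',round(s['gripper_width'],1),'F',round(s['grip_force'],1))
    print('cmd',np.round([(d[0]*np.cos(a)+d[1]*np.sin(a))/200,(d[0]*np.sin(a)-d[1]*np.cos(a))/200,-d[2]/200,dy/60],3))
E
python3 -c "
from h import *
go(463.3,-130.5,100,5.5)"
```

```text
t=0.1 pos [ 215.4 -450.9  230.9] rot [-179.9   -0.    25.5] j [-64.  12.  -2.  76.   0.  90.] w 85.3 F 0.0
cmd [ 1.809 -0.911  0.654  0.334]
```

Emit:
jog_arm(
  commands=[
    [0.1, -0.05, 0.04, 0.02],
    [0.25, -0.12, 0.08, 0.05],
    [0.4, -0.2, 0.13, 0.09],
    [0.55, -0.27, 0.18, 0.13],
    [0.7, -0.35, 0.23, 0.17],
    [0.85, -0.42, 0.28, 0.21],
    [0.95, -0.46, 0.32, 0.25],
    [1, -0.5, 0.34, 0.3],
    [1, -0.5, 0.34, 0.334],
    [1, -0.5, 0.34, 0.334],
  ],
  grip=0.5,
)

```text
time_s: 0.93
ee_pos: [353.0, -273.7, 162.9]
tool_rot: [-180.0, 0.0, 5.5]
contact_force: [-0.3, 0.7, 1.1]
gripper_width: 42.6
grip_force: 0.0
```

```bash
python3 -c "
from h import *
go(463.3,-130.5,100,5.5)"
```

```text
t=0.9 pos [ 353.  -273.7  162.9] rot [-180.     0.     5.5] j [-38.   7. -18.  65.   0. 137.] w 42.6 F 0.0
cmd [ 0.617 -0.66   0.314 -0.   ]
```

Emit:
jog_arm(
  commands=[
    [0.08, -0.08, 0.04, 0],
    [0.2, -0.22, 0.1, 0],
    [0.35, -0.36, 0.17, 0],
    [0.48, -0.5, 0.24, 0],
    [0.57, -0.6, 0.29, 0],
    [0.617, -0.66, 0.314, 0],
    [0.617, -0.66, 0.314, 0],
    [0.617, -0.66, 0.314, 0],
  ],
)

```text
time_s: 1.6
ee_pos: [463.0, -131.2, 100.2]
tool_rot: [-180.0, 0.1, 5.6]
contact_force: [-0.5, -0.3, 0.2]
gripper_width: 42.4
grip_force: 0.0
```

```bash
python3 -c "
from h import *
go(463.3,-130.5,2.5,5.5)
shot('wrist','w1')"
```

```text
t=1.6 pos [ 463.  -131.2  100.2] rot [-1.8e+02  1.0e-01  5.6e+00] j [-16.  14. -19.  57.  -0. 159.] w 42.4 F 0.0
cmd [ 0.002 -0.004  0.488  0.002]
```

View pics/w1.png

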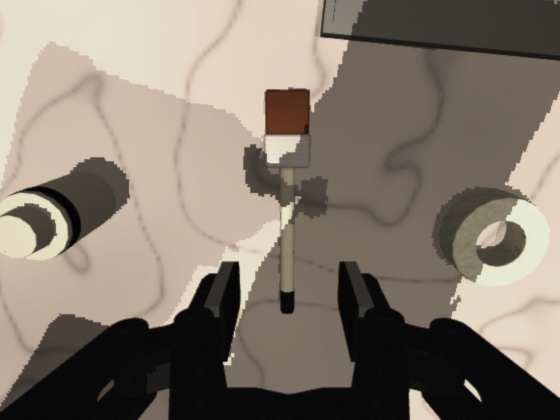

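The wrist view shows the brush vertical at column 287, from (287,90) to (287,312). It's centred between the fingers (about 240 and 338), so I'll go down and grip.

Emit:
jog_arm(
  commands=[
    [0, 0, 0.04, 0],
    [0, 0, 0.12, 0],
    [0, 0, 0.22, 0],
    [0, 0, 0.32, 0],
    [0, 0, 0.4, 0],
    [0, 0, 0.45, 0],
    [0, 0, 0.475, 0],
    [0, 0, 0.488, 0],
    [0, 0, 0.488, 0],
    [0, 0, 0.488, 0],
  ],
)

```text
time_s: 2.48
ee_pos: [463.5, -131.7, 3.6]
tool_rot: [180.0, -0.1, 5.5]
contact_force: [0.1, 0.5, -0.1]
gripper_width: 42.5
grip_force: 0.0
```

Emit:
jog_arm(
  commands=[
    [0, 0, 0, 0],
    [0, 0, 0, 0],
    [0, 0, 0, 0],
    [0, 0, 0, 0],
    [0, 0, 0, 0],
    [0, 0, 0, 0],
    [0, 0, 0, 0],
  ],
  grip=0,
  newtons=30,
)

```text
time_s: 3.07
ee_pos: [463.5, -131.5, 3.5]
tool_rot: [180.0, -0.1, 5.5]
contact_force: [-1.4, 0.6, 6.2]
gripper_width: 9.1
grip_force: 31.4
```

Emit:
jog_arm(
  commands=[
    [0, 0, -0.02, 0],
    [0, 0, -0.06, 0],
    [0, 0, -0.12, 0],
    [0, 0, -0.2, 0],
    [0, 0, -0.3, 0],
    [0, 0, -0.4, 0],
    [0, 0, -0.46, 0],
    [0, 0, -0.5, 0],
    [0, 0, -0.5, 0],
    [0, 0, -0.5, 0],
  ],
)

```text
time_s: 3.9
ee_pos: [463.1, -131.4, 102.9]
tool_rot: [180.0, -0.0, 5.5]
contact_force: [0.0, 0.2, -1.4]
gripper_width: 9.0
grip_force: 30.6
```

```bash
python3 -c "
from h import *
R=np.array([[np.cos(np.radians(.8)),-np.sin(np.radians(.8))],[np.sin(np.radians(.8)),np.cos(np.radians(.8))]])
print((R@[22,0]+[629.5,-242]),(R@[-22,0]+[629.5,-242]))
go(*(R@[22,0]+[629.5,-242]),80,90.8)
shot('wrist','w2')"
```

```text
[ 651.49785553 -241.69283203] [ 607.50214447 -242.30716797]
t=3.9 pos [ 463.1 -131.4  102.9] rot [180.   -0.    5.5] j [-16.  14. -19.  57.   0. 159.] w 9.0 F 30.6
cmd [ 0.885  0.639  0.115 -1.422]
```

View pics/w2.png

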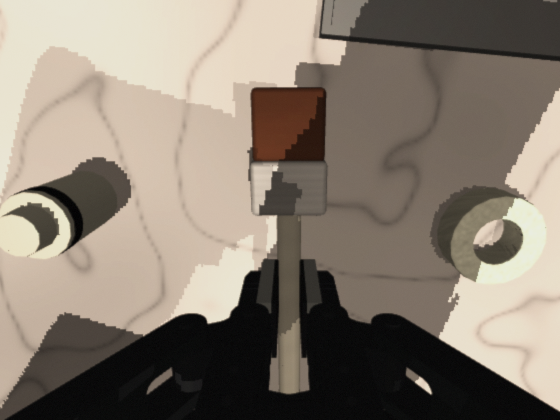

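The brush is held straight between the pads (column 288).

Emit:
jog_arm(
  commands=[
    [0.03, 0.02, 0, -0.04],
    [0.08, 0.05, 0, -0.1],
    [0.14, 0.1, 0, -0.18],
    [0.2, 0.15, 0, -0.27],
    [0.27, 0.2, 0, -0.36],
    [0.34, 0.25, 0, -0.45],
    [0.4, 0.3, 0, -0.54],
    [0.47, 0.34, 0, -0.62],
    [0.54, 0.39, 0, -0.7],
    [0.61, 0.44, 0, -0.77],
    [0.68, 0.49, 0, -0.83],
    [0.75, 0.54, 0, -0.89],
    [0.8, 0.58, 0, -0.94],
    [0.84, 0.61, 0, -0.98],
    [0.87, 0.63, 0, -1],
    [0.885, 0.639, 0, -1],
    [0.885, 0.639, 0, -1],
  ],
)

```text
time_s: 5.37
ee_pos: [651.4, -241.7, 101.5]
tool_rot: [-179.9, 0.0, 65.5]
contact_force: [-0.7, 0.7, -0.5]
gripper_width: 8.9
grip_force: 30.6
```

Emit:
jog_arm(
  commands=[
    [0, 0, 0.01, -0.05],
    [0, 0, 0.03, -0.12],
    [0, 0, 0.06, -0.2],
    [0, 0, 0.09, -0.28],
    [0, 0, 0.11, -0.35],
    [0, 0, 0.115, -0.4],
    [0, 0, 0.115, -0.422],
    [0, 0, 0.115, -0.422],
    [0, 0, 0.115, -0.422],
  ],
)

```text
time_s: 6.12
ee_pos: [651.3, -241.5, 80.0]
tool_rot: [-180.0, -0.0, 90.7]
contact_force: [-0.6, -0.9, 0.1]
gripper_width: 9.0
grip_force: 30.6
```

```bash
python3 -c "
from h import *
go(651.5,-241.7,9.5,90.8)
shot('top','t2')
i=cv2.imread('pics/t2.png')[120:300,120:480]*1.0
cv2.imwrite('pics/c2.png',cv2.resize(np.clip(i*1.7,0,255).astype(np.uint8),None,fx=2,fy=2,interpolation=cv2.INTER_CUBIC))"
```

```text
t=6.1 pos [ 651.3 -241.5   80. ] rot [-180.    -0.    90.7] j [-20.  39.  17.  68.   0.  69.] w 9.0 F 30.6
cmd [-0.001  0.001  0.352 -0.001]
```

View pics/c2.png

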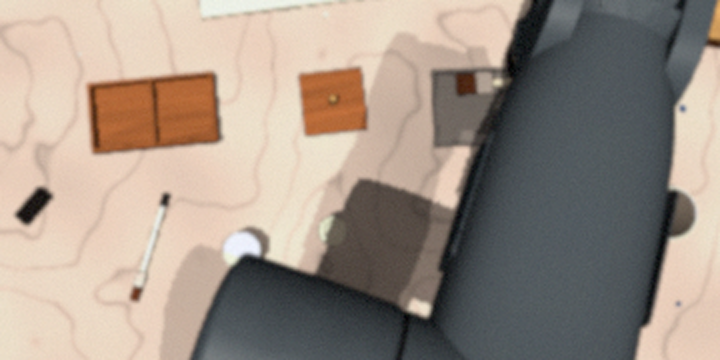

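The top view shows the brush head over the tray's upper-left part at (467,83), with the other objects undisturbed. Next I lower it.

Emit:
jog_arm(
  commands=[
    [0, 0, 0.04, 0],
    [0, 0, 0.1, 0],
    [0, 0, 0.17, 0],
    [0, 0, 0.23, 0],
    [0, 0, 0.28, 0],
    [0, 0, 0.31, 0],
    [0, 0, 0.33, 0],
    [0, 0, 0.34, 0],
    [0, 0, 0.35, 0],
    [0, 0, 0.355, 0],
    [0, 0, 0.355, 0],
    [0, 0, 0.355, 0],
    [0, 0, 0.355, 0],
  ],
)

```text
time_s: 7.25
ee_pos: [651.7, -241.7, 9.3]
tool_rot: [180.0, 0.0, 90.8]
contact_force: [0.1, -0.2, -0.0]
gripper_width: 8.8
grip_force: 30.6
```

Emit:
jog_arm(
  commands=[
    [0, 0, 0.003, 0],
    [0, 0, 0.005, 0],
    [0, 0, 0.005, 0],
    [0, 0, 0.005, 0],
  ],
)

```text
time_s: 7.58
ee_pos: [651.8, -241.8, 8.5]
tool_rot: [180.0, 0.0, 90.8]
contact_force: [-1.8, 0.3, 6.6]
gripper_width: 8.6
grip_force: 31.3
```

Emit:
jog_arm(
  commands=[
    [0, 0, 0, 0],
    [0, 0, 0, 0],
    [0, 0, 0, 0],
    [0, 0, 0, 0],
    [0, 0, 0, 0],
    [0, 0, 0, 0],
  ],
  grip=0.25,
)

```text
time_s: 8.08
ee_pos: [651.5, -241.7, 7.8]
tool_rot: [-180.0, -0.0, 90.8]
contact_force: [-0.6, -0.6, 0.3]
gripper_width: 21.1
grip_force: 0.0
```

Emit:
jog_arm(
  commands=[
    [0, 0, -0.03, 0],
    [0, 0, -0.1, 0],
    [0, 0, -0.2, 0],
    [0, 0, -0.32, 0],
    [0, 0, -0.44, 0],
    [0, 0, -0.54, 0],
    [0, 0, -0.6, 0],
    [0, 0, -0.62, 0],
    [0, 0, -0.62, 0],
  ],
)

```text
time_s: 8.83
ee_pos: [652.1, -241.9, 133.2]
tool_rot: [179.9, 0.0, 90.8]
contact_force: [0.0, -0.8, -0.9]
gripper_width: 21.4
grip_force: 0.0
```

```bash
python3 -c "
from h import *
shot('wrist','w3')
go(441.7,267.6,110,163.1)"
```

```text
t=8.9 pos [ 651.6 -241.7  131.9] rot [180.    0.   90.8] j [-20.  38.  23.  75.  -0.  69.] w 21.8 F 0.0
cmd [ 2.561 -1.013  0.109 -1.205]
```

View pics/w3.png

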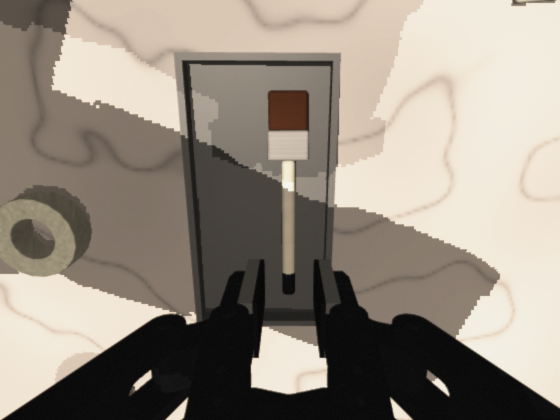

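The wide brush lies flat in the far half of the tray: handle end at (289,285), head at (288,125). Now for the narrow brush.

Emit:
jog_arm(
  commands=[
    [0.05, -0.02, 0, 0],
    [0.14, -0.05, 0, 0],
    [0.28, -0.11, 0, 0],
    [0.44, -0.17, 0, 0],
    [0.6, -0.24, 0, 0],
    [0.78, -0.3, 0, 0],
    [0.95, -0.37, 0, 0],
    [1, -0.4, 0, 0],
  ],
  grip=0.5,
)

```text
time_s: 9.55
ee_pos: [566.1, -39.0, 130.7]
tool_rot: [-179.9, -0.1, 91.0]
contact_force: [-0.6, 0.1, 0.2]
gripper_width: 43.0
grip_force: 0.0
```

Emit:
jog_arm(
  commands=[
    [0.17, -0.06, 0, 0],
    [0.34, -0.13, 0, 0],
    [0.52, -0.2, 0, 0],
    [0.7, -0.28, 0, 0],
    [0.86, -0.35, 0, 0],
    [0.96, -0.39, 0, 0],
    [1, -0.4, 0, 0],
    [1, -0.4, 0, 0],
  ],
)

```text
time_s: 10.22
ee_pos: [485.0, 157.1, 131.2]
tool_rot: [-179.9, 0.0, 91.0]
contact_force: [0.7, -1.0, -0.9]
gripper_width: 42.7
grip_force: 0.0
```

```bash
python3 -c "
from h import *
go(441.7,267.6,100,163.1)"
```

```text
t=10.2 pos [485.  157.1 131.2] rot [-179.9    0.    91. ] j [ 18.  16. -12.  62.   0. 107.] w 42.7 F 0.0
cmd [ 0.556 -0.208  0.156 -1.202]
```

Emit:
jog_arm(
  commands=[
    [0.04, -0.02, 0.01, -0.08],
    [0.12, -0.05, 0.03, -0.18],
    [0.22, -0.08, 0.06, -0.28],
    [0.32, -0.12, 0.09, -0.38],
    [0.42, -0.16, 0.12, -0.49],
    [0.5, -0.19, 0.14, -0.6],
    [0.556, -0.208, 0.156, -0.71],
    [0.556, -0.208, 0.156, -0.82],
    [0.556, -0.208, 0.156, -0.92],
    [0.556, -0.208, 0.156, -1],
    [0.556, -0.208, 0.156, -1],
    [0.556, -0.208, 0.156, -1],
  ],
)

```text
time_s: 11.22
ee_pos: [443.2, 265.6, 100.3]
tool_rot: [-180.0, -0.0, 150.6]
contact_force: [-0.2, 0.4, -1.0]
gripper_width: 42.9
grip_force: 0.0
```

Emit:
jog_arm(
  commands=[
    [0, 0, 0, -0.08],
    [0, 0, 0, -0.16],
    [0, 0, 0, -0.202],
    [0, 0, 0, -0.202],
    [0, 0, 0, -0.202],
  ],
)

```text
time_s: 11.63
ee_pos: [442.9, 266.1, 100.5]
tool_rot: [-180.0, -0.0, 162.7]
contact_force: [0.4, 0.4, -0.2]
gripper_width: 42.9
grip_force: 0.0
```

```bash
python3 -c "
from h import *
shot('wrist','w4')
go(441.7,267.6,3.5,163.1)"
```

```text
t=11.7 pos [442.8 266.2 100.6] rot [-180.    -0.   162.7] j [ 31.  18. -14.  58.  -0.  48.] w 43.0 F 0.0
cmd [ 0.007  0.005  0.485 -0.006]
```

View pics/w4.png

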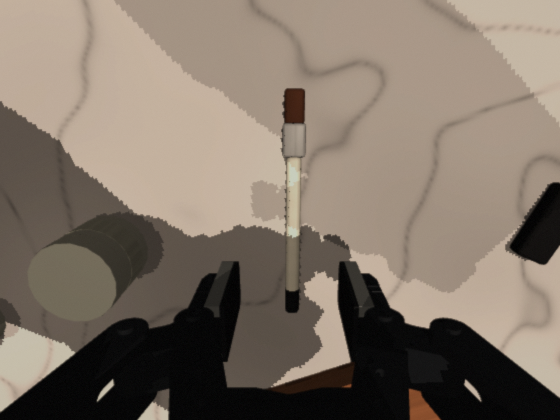

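The narrow brush is centred between the fingers (column 293 against 288) and the correction agrees. I'll descend, grip and lift.

Emit:
jog_arm(
  commands=[
    [0, 0, 0.04, 0],
    [0, 0, 0.12, 0],
    [0.004, 0.004, 0.22, 0],
    [0.007, 0.006, 0.32, -0.006],
    [0.007, 0.006, 0.4, -0.006],
    [0.007, 0.006, 0.45, -0.006],
    [0.007, 0.006, 0.475, -0.006],
    [0.007, 0.006, 0.487, -0.006],
    [0.007, 0.006, 0.487, -0.006],
    [0.007, 0.006, 0.487, -0.006],
  ],
)

```text
time_s: 12.52
ee_pos: [442.1, 268.4, 4.0]
tool_rot: [180.0, 0.0, 163.3]
contact_force: [0.2, 0.1, -0.1]
gripper_width: 42.6
grip_force: 0.0
```

Emit:
jog_arm(
  commands=[
    [0, 0, 0, 0],
    [0, 0, 0, 0],
    [0, 0, 0, 0],
    [0, 0, 0, 0],
    [0, 0, 0, 0],
    [0, 0, 0, 0],
    [0, 0, 0, 0],
  ],
  grip=0,
  newtons=30,
)

```text
time_s: 13.1
ee_pos: [442.0, 268.4, 3.9]
tool_rot: [180.0, 0.0, 163.3]
contact_force: [-1.7, -0.7, 5.7]
gripper_width: 8.7
grip_force: 31.0
```

Emit:
jog_arm(
  commands=[
    [0, 0, -0.02, 0],
    [0, 0, -0.06, 0],
    [0, 0, -0.12, 0],
    [0, 0, -0.2, 0],
    [0, 0, -0.3, 0],
    [0, 0, -0.4, 0],
    [0, 0, -0.5, 0],
    [0, 0, -0.58, 0],
    [0, 0, -0.62, 0],
    [0, 0, -0.63, 0],
    [0, 0, -0.63, 0],
  ],
)

```text
time_s: 14.02
ee_pos: [441.8, 268.2, 129.6]
tool_rot: [180.0, 0.0, 163.3]
contact_force: [0.2, 0.2, -0.9]
gripper_width: 8.7
grip_force: 30.3
```

```bash
python3 -c "
from h import *
go(607.5,-242.3,130,90.8)"
```

```text
t=14.0 pos [441.8 268.2 129.6] rot [180.    0.  163.3] j [ 31.  16. -11.  62.   0.  48.] w 8.7 F 30.3
cmd [-1.527e+00 -2.207e+00 -2.000e-03  1.208e+00]
```

Emit:
jog_arm(
  commands=[
    [-0.02, -0.03, 0, 0.04],
    [-0.05, -0.07, 0, 0.1],
    [-0.09, -0.13, 0, 0.17],
    [-0.14, -0.2, 0, 0.25],
    [-0.19, -0.27, 0, 0.33],
    [-0.24, -0.35, 0, 0.41],
    [-0.3, -0.43, 0, 0.49],
    [-0.35, -0.51, 0, 0.57],
    [-0.4, -0.58, 0, 0.65],
    [-0.46, -0.66, 0, 0.73],
    [-0.51, -0.74, 0, 0.81],
    [-0.57, -0.82, 0, 0.88],
    [-0.62, -0.9, 0, 0.94],
    [-0.66, -0.95, 0, 0.98],
    [-0.68, -0.98, 0, 1],
    [-0.68, -0.98, 0, 1],
    [-0.68, -0.98, 0, 1],
  ],
)

```text
time_s: 15.43
ee_pos: [515.3, 41.6, 128.9]
tool_rot: [-180.0, -0.0, 103.4]
contact_force: [-0.0, 0.0, -0.9]
gripper_width: 9.0
grip_force: 30.3
```

```bash
python3 -c "
from h import *
go(607.5,-242.3,130,90.8)"
```

```text
t=15.4 pos [515.3  41.6 128.9] rot [-180.    -0.   103.4] j [  5.  17. -11.  62.   0.  81.] w 9.0 F 30.3
cmd [-1.487  0.12  -0.005  0.209]
```

Emit:
jog_arm(
  commands=[
    [-0.04, 0, 0, 0.02],
    [-0.1, 0.01, 0, 0.05],
    [-0.18, 0.02, 0, 0.09],
    [-0.28, 0.02, 0, 0.14],
    [-0.38, 0.03, 0, 0.18],
    [-0.49, 0.04, 0, 0.209],
    [-0.6, 0.05, 0, 0.209],
    [-0.71, 0.06, 0, 0.209],
    [-0.81, 0.07, 0, 0.209],
    [-0.89, 0.08, 0, 0.209],
    [-0.95, 0.08, 0, 0.209],
    [-0.97, 0.08, 0, 0.209],
    [-0.97, 0.08, 0, 0.209],
  ],
)

```text
time_s: 16.52
ee_pos: [575.8, -144.5, 129.1]
tool_rot: [-180.0, -0.0, 90.7]
contact_force: [-0.2, -0.4, -0.1]
gripper_width: 8.5
grip_force: 30.3
```

```bash
python3 -c "
from h import *
go(607.5,-242.3,80,90.8)"
```

```text
t=16.5 pos [ 575.8 -144.5  129.1] rot [-180.    -0.    90.7] j [-14.  25.   1.  66.  -0.  75.] w 8.5 F 30.3
cmd [-0.491  0.153  0.246 -0.002]
```

Emit:
jog_arm(
  commands=[
    [-0.03, 0.01, 0, 0],
    [-0.08, 0.03, 0, 0],
    [-0.16, 0.05, 0.02, 0],
    [-0.25, 0.08, 0.06, 0],
    [-0.34, 0.11, 0.11, 0],
    [-0.42, 0.13, 0.16, 0],
    [-0.47, 0.15, 0.21, 0],
    [-0.491, 0.153, 0.24, 0],
    [-0.491, 0.153, 0.246, 0],
    [-0.491, 0.153, 0.246, 0],
    [-0.491, 0.153, 0.246, 0],
  ],
)

```text
time_s: 17.43
ee_pos: [607.8, -241.0, 80.5]
tool_rot: [180.0, -0.0, 90.8]
contact_force: [0.5, -0.6, -0.2]
gripper_width: 8.6
grip_force: 30.3
```

```bash
python3 -c "
from h import *
shot('wrist','w5')
go(607.5,-242.3,9.5,90.8)"
```

```text
t=17.5 pos [ 607.9 -241.    80.8] rot [180.    0.   90.8] j [-22.  34.   8.  64.   0.  68.] w 8.5 F 30.3
cmd [-0.007 -0.002  0.357  0.   ]
```

View pics/w5.png

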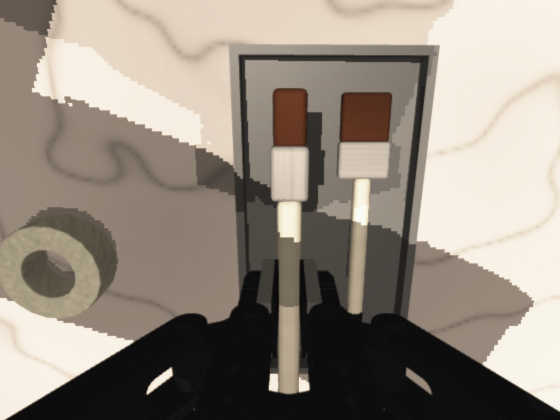

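The narrow brush (column 290) hovers in the near half of the tray, clear of the wide brush (column 363). Lowering it.

Emit:
jog_arm(
  commands=[
    [0, 0, 0.04, 0],
    [0, 0, 0.1, 0],
    [-0.003, 0, 0.17, 0],
    [-0.007, 0, 0.23, 0],
    [-0.007, 0, 0.28, 0],
    [-0.007, 0, 0.31, 0],
    [-0.007, 0, 0.33, 0],
    [-0.007, 0, 0.345, 0],
    [-0.007, 0, 0.355, 0],
    [-0.007, 0, 0.36, 0],
    [-0.007, 0, 0.362, 0],
    [-0.007, 0, 0.362, 0],
    [-0.007, 0, 0.362, 0],
  ],
)

```text
time_s: 18.57
ee_pos: [607.9, -243.0, 8.9]
tool_rot: [180.0, 0.0, 90.8]
contact_force: [-5.5, 2.0, 9.4]
gripper_width: 8.9
grip_force: 31.6
```

Emit:
jog_arm(
  commands=[
    [0, 0, 0, 0],
    [0, 0, 0, 0],
    [0, 0, 0, 0],
    [0, 0, 0, 0],
    [0, 0, 0, 0],
    [0, 0, 0, 0],
  ],
  grip=0.23,
)

```text
time_s: 19.07
ee_pos: [607.7, -243.0, 7.6]
tool_rot: [-180.0, -0.0, 90.8]
contact_force: [-0.3, 0.5, 0.1]
gripper_width: 19.6
grip_force: 0.0
```

Emit:
jog_arm(
  commands=[
    [0, 0, -0.03, 0],
    [0, 0, -0.1, 0],
    [0, 0, -0.2, 0],
    [0, 0, -0.32, 0],
    [0, 0, -0.44, 0],
    [0, 0, -0.54, 0],
    [0, 0, -0.62, 0],
    [0, 0, -0.65, 0],
    [0, 0, -0.65, 0],
  ],
)

```text
time_s: 19.82
ee_pos: [608.5, -243.3, 139.4]
tool_rot: [179.9, 0.1, 90.8]
contact_force: [0.1, -0.9, 0.3]
gripper_width: 19.9
grip_force: 0.0
```

```bash
python3 -c "
from h import *
shot('wrist','w6')
go(457.2,8.3,130,90.8)"
```

```text
t=19.9 pos [ 608.  -243.1  137.9] rot [180.    0.   90.8] j [-22.  32.  14.  72.  -0.  67.] w 19.3 F 0.0
cmd [ 1.267e+00 -7.370e-01  3.900e-02 -1.000e-03]
```

View pics/w6.png

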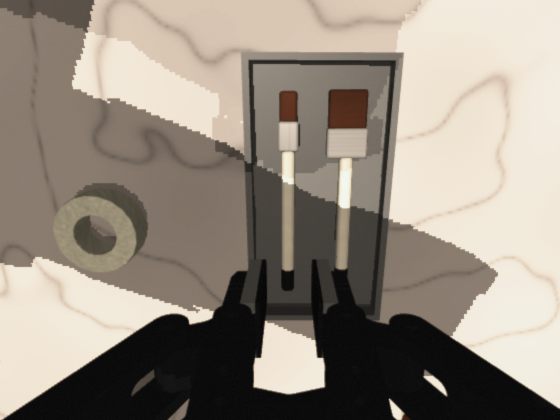

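Both brushes lie flat side by side in the tray, at columns 288 and 345. The bottle is next.

Emit:
jog_arm(
  commands=[
    [0.05, -0.03, 0, 0],
    [0.15, -0.09, 0, 0],
    [0.3, -0.17, 0, 0],
    [0.47, -0.27, 0, 0],
    [0.64, -0.37, 0, 0],
    [0.8, -0.46, 0, 0],
    [0.92, -0.54, 0, 0],
    [1, -0.58, 0, 0],
    [1, -0.58, 0, 0],
  ],
  grip=1,
)

```text
time_s: 20.62
ee_pos: [486.6, -41.9, 136.6]
tool_rot: [-179.9, -0.0, 90.9]
contact_force: [-0.0, 0.2, 0.5]
gripper_width: 85.5
grip_force: 0.0
```

Emit:
jog_arm(
  commands=[
    [0.06, -0.03, 0.01, 0],
    [0.15, -0.09, 0.02, 0],
    [0.23, -0.13, 0.03, 0],
    [0.267, -0.157, 0.039, 0],
    [0.267, -0.157, 0.039, 0],
    [0.267, -0.157, 0.039, 0],
  ],
)

```text
time_s: 21.12
ee_pos: [456.9, 8.4, 129.5]
tool_rot: [-180.0, 0.0, 90.8]
contact_force: [-0.2, -0.0, 0.5]
gripper_width: 85.5
grip_force: 0.0
```

```bash
python3 -c "
from h import *
shot('wrist','w7')
print('proj cap top',px('w7',[457.2,8.3,72]),'base',px('w7',[457.2,8.3,0]),'jar',px('w7',[433.4,133,52]))
go(457.2,8.3,22,90.8)"
```

```text
proj cap top (np.float64(290.0206170774487), np.float64(229.97582033386274)) base (np.float64(289.760160977107), np.float64(197.00356511246568)) jar (np.float64(249.08952319159113), np.float64(-0.42652539803978584))
t=21.2 pos [457.3   8.  129.7] rot [-180.     0.    90.8] j [  1.  10. -20.  60.  -0.  90.] w 85.5 F 0.0
cmd [ 0.001 -0.     0.539 -0.001]
```

View pics/w7.png

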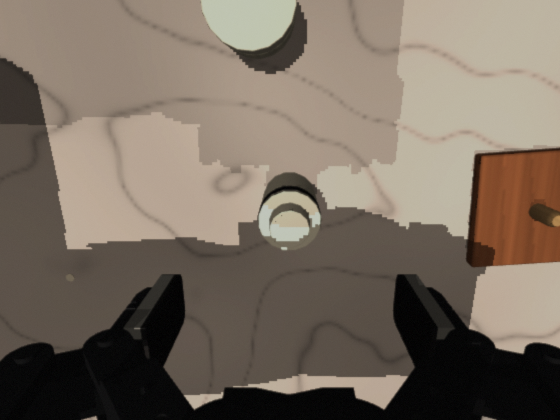

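The cap is at (290,230), exactly where my estimate projects, and the jar also agrees. I'll descend and grip.

Emit:
jog_arm(
  commands=[
    [0, 0, 0.05, 0],
    [0, 0, 0.13, 0],
    [0, 0, 0.23, 0],
    [0, 0, 0.33, 0],
    [0, 0, 0.42, 0],
    [0, 0, 0.49, 0],
    [0, 0, 0.53, 0],
    [0, 0, 0.539, 0],
    [0, 0, 0.539, 0],
    [0, 0, 0.539, 0],
  ],
)

```text
time_s: 22.0
ee_pos: [457.6, 8.2, 22.8]
tool_rot: [180.0, 0.0, 90.7]
contact_force: [-0.4, -0.6, 0.2]
gripper_width: 85.3
grip_force: 0.0
```

Emit:
jog_arm(
  commands=[
    [0, 0, 0, 0],
    [0, 0, 0, 0],
    [0, 0, 0, 0],
    [0, 0, 0, 0],
    [0, 0, 0, 0],
    [0, 0, 0, 0],
    [0, 0, 0, 0],
    [0, 0, 0, 0],
    [0, 0, 0, 0],
    [0, 0, 0, 0],
  ],
  grip=0,
  newtons=30,
)

```text
time_s: 22.83
ee_pos: [457.2, 8.5, 22.6]
tool_rot: [180.0, 0.0, 90.8]
contact_force: [-2.0, -0.1, 6.8]
gripper_width: 38.2
grip_force: 29.3
```

Emit:
jog_arm(
  commands=[
    [0, 0, -0.02, 0],
    [0, 0, -0.06, 0],
    [0, 0, -0.12, 0],
    [0, 0, -0.2, 0],
    [0, 0, -0.28, 0],
    [0, 0, -0.34, 0],
    [0, 0, -0.38, 0],
    [0, 0, -0.4, 0],
    [0, 0, -0.4, 0],
    [0, 0, -0.4, 0],
  ],
)

```text
time_s: 23.67
ee_pos: [456.8, 8.4, 101.8]
tool_rot: [-180.0, 0.0, 90.8]
contact_force: [-0.4, 0.6, -1.7]
gripper_width: 38.3
grip_force: 30.4
```

```bash
python3 -c "
from h import *
go(635.5,214.5,100,94.4)"
```

```text
t=23.7 pos [456.8   8.4 101.8] rot [-180.     0.    90.8] j [  1.  11. -23.  56.  -0.  90.] w 38.3 F 30.4
cmd [ 1.018  0.907  0.009 -0.061]
```

Emit:
jog_arm(
  commands=[
    [0.03, 0.03, 0, 0],
    [0.08, 0.07, 0, -0.01],
    [0.15, 0.14, 0, -0.02],
    [0.23, 0.21, 0, -0.03],
    [0.31, 0.28, 0, -0.04],
    [0.4, 0.36, 0, -0.06],
    [0.49, 0.44, 0, -0.061],
    [0.58, 0.52, 0, -0.061],
    [0.67, 0.6, 0, -0.061],
    [0.75, 0.67, 0, -0.061],
    [0.83, 0.74, 0, -0.061],
    [0.9, 0.81, 0, -0.061],
    [0.95, 0.86, 0, -0.061],
    [0.98, 0.89, 0, -0.061],
    [1, 0.907, 0, -0.061],
    [1, 0.907, 0, -0.061],
    [1, 0.907, 0, -0.061],
  ],
)

```text
time_s: 25.08
ee_pos: [635.4, 211.3, 101.4]
tool_rot: [-179.9, 0.0, 94.5]
contact_force: [-0.5, 0.6, -1.2]
gripper_width: 38.1
grip_force: 30.5
```

```bash
python3 -c "
from h import *
shot('wrist','w8')
go(635.5,214.5,29.5,94.4)"
```

```text
t=25.1 pos [635.3 210.9 101.7] rot [-180.     0.    94.4] j [ 18.  35.  13.  68.  -0. 104.] w 38.3 F 30.5
cmd [0.018 0.002 0.361 0.001]
```

View pics/w8.png

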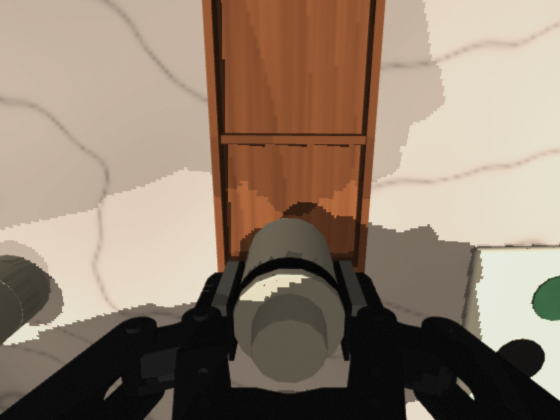

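The bottle hangs over the right bay, laterally centred at column 290, with the divider ahead at row 138. Lowering.

Emit:
jog_arm(
  commands=[
    [0.005, 0, 0.03, 0],
    [0.018, 0.002, 0.08, 0],
    [0.018, 0.002, 0.15, 0],
    [0.018, 0.002, 0.22, 0],
    [0.018, 0.002, 0.28, 0],
    [0.018, 0.002, 0.32, 0],
    [0.018, 0.002, 0.345, 0],
    [0.018, 0.002, 0.355, 0],
    [0.018, 0.002, 0.36, 0],
    [0.018, 0.002, 0.365, 0],
    [0.018, 0.002, 0.37, 0],
    [0.018, 0.002, 0.37, 0],
    [0.018, 0.002, 0.37, 0],
  ],
)

```text
time_s: 26.22
ee_pos: [635.9, 214.6, 28.4]
tool_rot: [180.0, -0.0, 94.4]
contact_force: [-0.0, 0.2, -1.7]
gripper_width: 38.3
grip_force: 30.5
```

Emit:
jog_arm(
  commands=[
    [0, 0, 0.002, 0],
    [0, 0, 0.004, 0],
    [0, 0, 0.006, 0],
    [0, 0, 0.006, 0],
    [0, 0, 0.006, 0],
  ],
)

```text
time_s: 26.63
ee_pos: [636.0, 214.5, 27.6]
tool_rot: [180.0, -0.0, 94.4]
contact_force: [-2.4, -1.1, 7.2]
gripper_width: 38.3
grip_force: 31.2
```

Contact. Releasing.

Emit:
jog_arm(
  commands=[
    [0, 0, 0, 0],
    [0, 0, 0, 0],
    [0, 0, 0, 0],
    [0, 0, 0, 0],
    [0, 0, 0, 0],
    [0, 0, 0, 0],
    [0, 0, 0, 0],
  ],
  grip=0.75,
)

```text
time_s: 27.22
ee_pos: [635.8, 214.5, 26.9]
tool_rot: [-180.0, -0.0, 94.4]
contact_force: [-0.1, -0.3, -0.5]
gripper_width: 64.2
grip_force: 0.0
```

Emit:
jog_arm(
  commands=[
    [0, 0, -0.03, 0],
    [0, 0, -0.1, 0],
    [0, 0, -0.2, 0],
    [0, 0, -0.32, 0],
    [0, 0, -0.42, 0],
    [0, 0, -0.49, 0],
    [0, 0, -0.52, 0],
    [0, 0, -0.52, 0],
    [0, 0, -0.52, 0],
  ],
)

```text
time_s: 27.97
ee_pos: [635.7, 214.5, 130.5]
tool_rot: [-180.0, 0.0, 94.4]
contact_force: [-0.5, -0.2, -1.1]
gripper_width: 63.8
grip_force: 0.0
```

```bash
python3 -c "
from h import *
go(433.4,133,110,94.4)"
```

```text
t=28.0 pos [635.7 214.5 130.5] rot [-180.     0.    94.4] j [ 19.  35.  17.  72.   0. 104.] w 63.8 F 0.0
cmd [-0.328 -1.04   0.102  0.   ]
```

Emit:
jog_arm(
  commands=[
    [-0.02, -0.05, 0, 0],
    [-0.05, -0.15, 0, 0],
    [-0.09, -0.3, 0.02, 0],
    [-0.15, -0.47, 0.04, 0],
    [-0.2, -0.64, 0.06, 0],
    [-0.25, -0.8, 0.08, 0],
    [-0.3, -0.92, 0.09, 0],
    [-0.328, -1, 0.102, 0],
    [-0.328, -1, 0.102, 0],
    [-0.328, -1, 0.102, 0],
  ],
  grip=1,
)

```text
time_s: 28.8
ee_pos: [440.5, 133.3, 109.9]
tool_rot: [-179.9, 0.0, 94.4]
contact_force: [-0.2, -0.2, 0.3]
gripper_width: 85.7
grip_force: 0.0
```

```bash
python3 -c "
from h import *
go(433.4,133,20,94.4)"
```

```text
t=28.8 pos [440.5 133.3 109.9] rot [-179.9    0.    94.4] j [ 17.  11. -21.  58.   0. 102.] w 85.7 F 0.0
cmd [ 0.001 -0.036  0.449  0.   ]
```

Emit:
jog_arm(
  commands=[
    [0, -0.02, 0.02, 0],
    [0, -0.036, 0.07, 0],
    [0, -0.036, 0.14, 0],
    [0, -0.036, 0.22, 0],
    [0, -0.036, 0.3, 0],
    [0, -0.036, 0.37, 0],
    [0, -0.036, 0.42, 0],
    [0, -0.036, 0.445, 0],
    [0, -0.036, 0.45, 0],
    [0, -0.036, 0.45, 0],
    [0, -0.036, 0.45, 0],
  ],
)

```text
time_s: 29.72
ee_pos: [434.7, 133.3, 20.9]
tool_rot: [180.0, -0.0, 94.4]
contact_force: [-0.3, -1.2, 1.2]
gripper_width: 85.3
grip_force: 0.0
```

Emit:
jog_arm(
  commands=[
    [0, 0, 0, 0],
    [0, 0, 0, 0],
    [0, 0, 0, 0],
    [0, 0, 0, 0],
    [0, 0, 0, 0],
    [0, 0, 0, 0],
    [0, 0, 0, 0],
    [0, 0, 0, 0],
    [0, 0, 0, 0],
  ],
  grip=0,
  newtons=35,
)

```text
time_s: 30.47
ee_pos: [434.6, 133.2, 21.2]
tool_rot: [179.9, -0.0, 94.4]
contact_force: [-3.1, -0.4, 10.5]
gripper_width: 51.2
grip_force: 34.8
```

Emit:
jog_arm(
  commands=[
    [0, 0, -0.02, 0],
    [0, 0, -0.06, 0],
    [0, 0, -0.12, 0],
    [0, 0, -0.2, 0],
    [0, 0, -0.3, 0],
    [0, 0, -0.4, 0],
    [0, 0, -0.48, 0],
    [0, 0, -0.53, 0],
    [0, 0, -0.55, 0],
    [0, 0, -0.55, 0],
    [0, 0, -0.55, 0],
  ],
)

```text
time_s: 31.38
ee_pos: [434.2, 133.0, 130.3]
tool_rot: [-180.0, 0.0, 94.4]
contact_force: [0.2, -0.5, -1.7]
gripper_width: 50.7
grip_force: 36.7
```

```bash
python3 -c "
from h import *
go(628.7,302.3,125,94.4)"
```

```text
t=31.4 pos [434.2 133.  130.3] rot [-180.     0.    94.4] j [ 17.   9. -20.  60.   0. 103.] w 50.7 F 36.7
cmd [0.769 1.035 0.027 0.   ]
```

Emit:
jog_arm(
  commands=[
    [0.03, 0.03, 0, 0],
    [0.08, 0.08, 0, 0],
    [0.13, 0.15, 0, 0],
    [0.2, 0.23, 0, 0],
    [0.27, 0.32, 0, 0],
    [0.34, 0.41, 0, 0],
    [0.41, 0.5, 0, 0],
    [0.48, 0.6, 0, 0],
    [0.55, 0.7, 0, 0],
    [0.62, 0.79, 0, 0],
    [0.68, 0.87, 0, 0],
    [0.73, 0.93, 0, 0],
    [0.76, 0.98, 0, 0],
    [0.769, 1, 0, 0],
    [0.769, 1, 0, 0],
    [0.769, 1, 0, 0],
  ],
)

```text
time_s: 32.72
ee_pos: [621.4, 301.7, 129.7]
tool_rot: [-179.9, 0.0, 94.4]
contact_force: [0.2, -0.6, -0.8]
gripper_width: 51.3
grip_force: 36.8
```

```bash
python3 -c "
from h import *
go(628.7,302.3,29,94.4)"
```

```text
t=32.7 pos [621.4 301.7 129.7] rot [-179.9    0.    94.4] j [ 26.  37.  21.  74.  -0. 111.] w 51.3 F 36.8
cmd [0.    0.037 0.503 0.   ]
```

Emit:
jog_arm(
  commands=[
    [0, 0.02, 0.03, 0],
    [0, 0.037, 0.08, 0],
    [0, 0.037, 0.15, 0],
    [0, 0.037, 0.23, 0],
    [0, 0.037, 0.31, 0],
    [0, 0.037, 0.39, 0],
    [0, 0.037, 0.45, 0],
    [0, 0.037, 0.48, 0],
    [0, 0.037, 0.5, 0],
    [0, 0.037, 0.508, 0],
    [0, 0.037, 0.512, 0],
    [0, 0.037, 0.512, 0],
    [0, 0.037, 0.512, 0],
  ],
)

```text
time_s: 33.8
ee_pos: [629.6, 302.6, 28.8]
tool_rot: [179.9, -0.0, 94.4]
contact_force: [-0.3, 0.3, -0.9]
gripper_width: 50.9
grip_force: 36.8
```

```bash
python3 -c "
from h import *
shot('wrist','w9')
print(state()['contact_force'])
go(628.7,302.3,26.2,94.4)"
```

```text
[ 0.03606363 -0.97610484 -1.19574474]
t=33.9 pos [629.6 302.6  28.8] rot [179.9  -0.   94.4] j [ 26.  41.  13.  62.   0. 111.] w 51.2 F 36.8
cmd [-0.001 -0.004  0.013  0.   ]
```

View pics/w9.png

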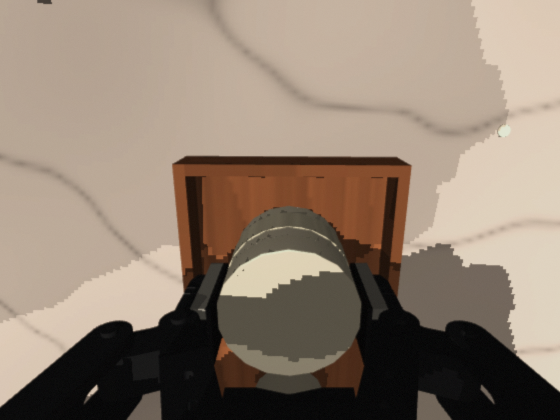

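The jar is centred in the left bay (column 290), with the bay walls at columns 190 and 393, just above the floor. I'll go down slowly to contact.

Emit:
jog_arm(
  commands=[
    [0, 0, 0.003, 0],
    [0, 0, 0.006, 0],
    [0, 0, 0.009, 0],
    [0, 0, 0.012, 0],
    [0, 0, 0.014, 0],
    [0, 0, 0.014, 0],
    [0, 0, 0.014, 0],
  ],
)

```text
time_s: 34.43
ee_pos: [629.3, 302.5, 26.2]
tool_rot: [180.0, -0.0, 94.4]
contact_force: [-3.5, -1.8, 10.6]
gripper_width: 50.7
grip_force: 37.8
```

Emit:
jog_arm(
  commands=[
    [0, 0, 0, 0],
    [0, 0, 0, 0],
    [0, 0, 0, 0],
    [0, 0, 0, 0],
    [0, 0, 0, 0],
    [0, 0, 0, 0],
    [0, 0, 0, 0],
  ],
  grip=0.85,
)

```text
time_s: 35.02
ee_pos: [629.2, 302.4, 25.2]
tool_rot: [-180.0, 0.0, 94.4]
contact_force: [0.1, 0.0, -0.3]
gripper_width: 72.8
grip_force: 0.0
```

Emit:
jog_arm(
  commands=[
    [0, 0, -0.03, 0],
    [0, 0, -0.1, 0],
    [0, 0, -0.2, 0],
    [0, 0, -0.32, 0],
    [0, 0, -0.42, 0],
    [0, 0, -0.5, 0],
    [0, 0, -0.55, 0],
    [0, 0, -0.56, 0],
    [0, 0, -0.56, 0],
  ],
)

```text
time_s: 35.77
ee_pos: [629.4, 302.5, 137.6]
tool_rot: [180.0, -0.0, 94.4]
contact_force: [0.8, 0.2, -0.3]
gripper_width: 72.6
grip_force: 0.0
```

```bash
python3 -c "
from h import *
go(459.5,-269.9,130,94.4)"
```

```text
t=35.8 pos [629.4 302.5 137.6] rot [180.   -0.   94.4] j [ 26.  38.  24.  76.  -0. 111.] w 72.6 F 0.0
cmd [-2.788 -1.068  0.038  0.   ]
```

Emit:
jog_arm(
  commands=[
    [-0.05, -0.02, 0, 0],
    [-0.15, -0.06, 0, 0],
    [-0.3, -0.11, 0, 0],
    [-0.47, -0.18, 0, 0],
    [-0.64, -0.24, 0, 0],
    [-0.8, -0.3, 0, 0],
    [-0.93, -0.356, 0, 0],
  ],
  grip=1,
)

```text
time_s: 36.35
ee_pos: [570.9, 109.2, 135.9]
tool_rot: [-179.9, 0.0, 94.4]
contact_force: [1.0, -0.6, -0.4]
gripper_width: 85.4
grip_force: 0.0
```

Emit:
jog_arm(
  commands=[
    [-0.17, -0.06, 0, 0],
    [-0.34, -0.13, 0, 0],
    [-0.51, -0.19, 0, 0],
    [-0.66, -0.25, 0, 0],
    [-0.8, -0.3, 0, 0],
    [-0.93, -0.356, 0, 0],
  ],
)

```text
time_s: 36.85
ee_pos: [514.5, -81.0, 136.1]
tool_rot: [-179.9, -0.0, 94.4]
contact_force: [0.4, -0.3, -0.2]
gripper_width: 85.6
grip_force: 0.0
```

Emit:
jog_arm(
  commands=[
    [-0.17, -0.06, 0, 0],
    [-0.34, -0.13, 0.01, 0],
    [-0.51, -0.19, 0.02, 0],
    [-0.67, -0.25, 0.03, 0],
    [-0.81, -0.31, 0.038, 0],
    [-0.9, -0.34, 0.038, 0],
    [-0.93, -0.356, 0.038, 0],
    [-0.93, -0.356, 0.038, 0],
  ],
)

```text
time_s: 37.52
ee_pos: [458.2, -271.2, 128.6]
tool_rot: [-179.9, -0.1, 94.3]
contact_force: [1.4, 0.5, -0.4]
gripper_width: 85.5
grip_force: 0.0
```

```bash
python3 -c "
from h import *
shot('wrist','w10')
print([px('w10',[459.5,-269.9,z]) for z in (0,24)], px('w10',[459.5+32,-269.9,24]),px('w10',[459.5-32,-269.9,24]),px('w10',[459.5,-237.9,24]))
go(459.5,-269.9,1,94.4)"
```

```text
[(np.float64(291.4075850831541), np.float64(196.0091912070244)), (np.float64(291.5941748769544), np.float64(204.9754064462395))] (np.float64(336.20636547935726), np.float64(208.18451642562678)) (np.float64(246.7518490868181), np.float64(201.74974204265575)) (np.float64(295.17463557443074), np.float64(160.51457208721718))
t=37.6 pos [ 458.7 -270.2  128.9] rot [-1.799e+02 -1.000e-01  9.440e+01] j [-31.  18.  -9.  63.   0.  55.] w 85.5 F 0.0
cmd [ 0.001  0.004  0.639 -0.001]
```

View pics/w10.png

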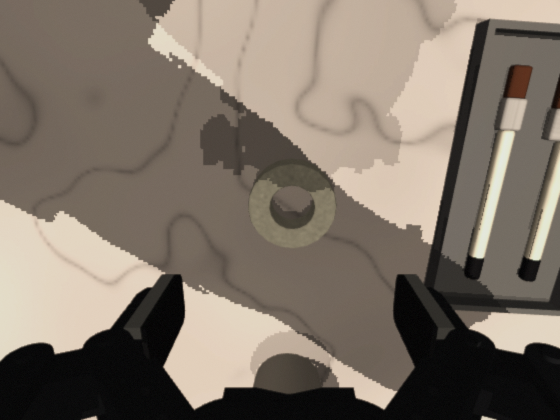

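The tape ring is centred at (292,205), as projected. I'll descend and grip it across its diameter.

Emit:
jog_arm(
  commands=[
    [0, 0, 0.05, 0],
    [0, 0.003, 0.13, 0],
    [0, 0.003, 0.23, 0],
    [0, 0.003, 0.33, 0],
    [0, 0.003, 0.43, 0],
    [0, 0.003, 0.52, 0],
    [0, 0.003, 0.58, 0],
    [0, 0.003, 0.62, 0],
    [0, 0.003, 0.638, 0],
    [0, 0.003, 0.638, 0],
    [0, 0.003, 0.638, 0],
    [0, 0.003, 0.638, 0],
  ],
)

```text
time_s: 38.57
ee_pos: [460.4, -270.4, 2.8]
tool_rot: [179.9, 0.0, 94.4]
contact_force: [-0.4, -1.0, 1.0]
gripper_width: 85.4
grip_force: 0.0
```

Emit:
jog_arm(
  commands=[
    [0, 0, 0, 0],
    [0, 0, 0, 0],
    [0, 0, 0, 0],
    [0, 0, 0, 0],
    [0, 0, 0, 0],
    [0, 0, 0, 0],
    [0, 0, 0, 0],
    [0, 0, 0, 0],
  ],
  grip=0,
  newtons=30,
)

```text
time_s: 39.23
ee_pos: [460.2, -270.6, 2.8]
tool_rot: [179.9, 0.0, 94.4]
contact_force: [-0.9, 1.7, 8.0]
gripper_width: 61.5
grip_force: 31.4
```

Emit:
jog_arm(
  commands=[
    [0, 0, -0.02, 0],
    [0, 0, -0.06, 0],
    [0, 0, -0.12, 0],
    [0, 0, -0.2, 0],
    [0, 0, -0.3, 0],
    [0, 0, -0.4, 0],
    [0, 0, -0.46, 0],
    [0, 0, -0.49, 0],
    [0, 0, -0.5, 0],
    [0, 0, -0.5, 0],
  ],
)

```text
time_s: 40.07
ee_pos: [459.9, -270.4, 102.3]
tool_rot: [180.0, 0.0, 94.4]
contact_force: [0.8, -0.1, 0.3]
gripper_width: 61.5
grip_force: 33.5
```

```bash
python3 -c "
from h import *
go(642.8,4,100,94.4)"
```

```text
t=40.1 pos [ 459.9 -270.4  102.3] rot [180.    0.   94.4] j [-30.  19. -11.  59.  -0.  55.] w 61.5 F 33.5
cmd [1.298 1.017 0.012 0.   ]
```

Emit:
jog_arm(
  commands=[
    [0.03, 0.02, 0, 0],
    [0.09, 0.06, 0, 0],
    [0.18, 0.12, 0, 0],
    [0.28, 0.2, 0, 0],
    [0.39, 0.28, 0, 0],
    [0.5, 0.38, 0, 0],
    [0.61, 0.47, 0, 0],
    [0.72, 0.56, 0, 0],
    [0.82, 0.66, 0, 0],
    [0.9, 0.75, 0, 0],
    [0.96, 0.84, 0, 0],
    [1, 0.92, 0, 0],
    [1, 0.97, 0, 0],
    [1, 1, 0, 0],
    [1, 1, 0, 0],
  ],
)

```text
time_s: 41.32
ee_pos: [644.1, -55.0, 100.9]
tool_rot: [-179.9, -0.0, 94.5]
contact_force: [-0.5, 0.4, 0.2]
gripper_width: 61.8
grip_force: 33.5
```

```bash
python3 -c "
from h import *
go(642.8,4,80,94.4)"
```

```text
t=41.3 pos [644.1 -55.  100.9] rot [-179.9   -0.    94.5] j [-5. 32.  9. 66.  0. 81.] w 61.8 F 33.5
cmd [0.294 0.016 0.105 0.001]
```

Emit:
jog_arm(
  commands=[
    [0.03, 0, 0, 0],
    [0.08, 0, 0.01, 0],
    [0.14, 0.01, 0.03, 0],
    [0.2, 0.01, 0.06, 0],
    [0.25, 0.016, 0.09, 0],
    [0.28, 0.016, 0.1, 0],
    [0.294, 0.016, 0.105, 0],
    [0.294, 0.016, 0.105, 0],
    [0.294, 0.016, 0.105, 0],
  ],
)

```text
time_s: 42.07
ee_pos: [642.6, 3.3, 81.2]
tool_rot: [180.0, 0.0, 94.4]
contact_force: [-0.0, 0.1, -1.2]
gripper_width: 61.9
grip_force: 33.5
```

```bash
python3 -c "
from h import *
shot('wrist','w11')
print('dowel top',px('w11',[642.8,4,35]),'board',[px('w11',[642.8+a,4+b,12]) for a,b in ((45,45),(-45,45))])
go(642.8,4,16,94.4)"
```

```text
dowel top (np.float64(290.13772238450554), np.float64(236.05882614036474)) board [(np.float64(372.56337031860403), np.float64(155.60150534152393)), (np.float64(218.69590851333294), np.float64(143.72180838898598))]
t=42.1 pos [642.7   3.   81.4] rot [180.    0.   94.4] j [ 0. 33.  6. 63. -0. 86.] w 61.7 F 33.5
cmd [0.005 0.001 0.327 0.   ]
```

View pics/w11.png

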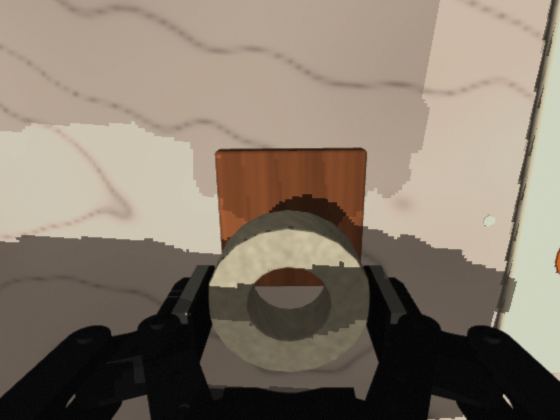

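The tape is level and laterally centred (289) on the board, whose edges at 217 and 366 put its middle at 291. The board's far edge (row 149) fits the projection. Lowering over the dowel.

Emit:
jog_arm(
  commands=[
    [0.005, 0, 0.03, 0],
    [0.005, 0, 0.07, 0],
    [0.005, 0, 0.11, 0],
    [0.005, 0, 0.15, 0],
    [0.005, 0, 0.19, 0],
    [0.005, 0, 0.22, 0],
    [0.005, 0, 0.25, 0],
    [0.005, 0, 0.25, 0],
    [0.005, 0, 0.25, 0],
  ],
)

```text
time_s: 42.87
ee_pos: [642.2, 4.4, 30.8]
tool_rot: [-180.0, -0.0, 94.4]
contact_force: [-0.1, -1.1, -0.2]
gripper_width: 61.4
grip_force: 33.5
```

Emit:
jog_arm(
  commands=[
    [0, 0, 0.02, 0],
    [0, 0, 0.04, 0],
    [0, 0, 0.055, 0],
    [0, 0, 0.065, 0],
    [0, 0, 0.07, 0],
    [0, 0, 0.073, 0],
    [0, 0, 0.073, 0],
    [0, 0, 0.073, 0],
  ],
)

```text
time_s: 43.53
ee_pos: [642.5, 4.4, 16.6]
tool_rot: [180.0, 0.0, 94.4]
contact_force: [-0.4, 0.1, -0.6]
gripper_width: 61.6
grip_force: 33.5
```

Emit:
jog_arm(
  commands=[
    [0, 0, 0.003, 0],
    [0, 0, 0.006, 0],
    [0, 0, 0.009, 0],
    [0, 0, 0.01, 0],
    [0, 0, 0.01, 0],
    [0, 0, 0.01, 0],
  ],
)

```text
time_s: 44.03
ee_pos: [642.5, 4.3, 14.9]
tool_rot: [180.0, 0.0, 94.4]
contact_force: [-1.9, -0.3, 5.6]
gripper_width: 61.6
grip_force: 34.1
```

Contact at the expected height. Releasing and retreating.

Emit:
jog_arm(
  commands=[
    [0, 0, 0, 0],
    [0, 0, 0, 0],
    [0, 0, 0, 0],
    [0, 0, 0, 0],
    [0, 0, 0, 0],
    [0, 0, 0, 0],
    [0, 0, 0, 0],
  ],
  grip=1,
)

```text
time_s: 44.62
ee_pos: [642.4, 4.3, 14.5]
tool_rot: [-180.0, 0.0, 94.4]
contact_force: [0.4, 0.1, 0.0]
gripper_width: 85.8
grip_force: 0.0
```

Emit:
jog_arm(
  commands=[
    [0, 0, -0.03, 0],
    [0, 0, -0.1, 0],
    [0, 0, -0.2, 0],
    [0, 0, -0.32, 0],
    [0, 0, -0.45, 0],
    [0, 0, -0.57, 0],
    [0, 0, -0.66, 0],
    [0, 0, -0.7, 0],
    [0, 0, -0.7, 0],
  ],
)

```text
time_s: 45.37
ee_pos: [643.4, 4.3, 156.6]
tool_rot: [179.8, 0.0, 94.4]
contact_force: [0.9, -0.0, -0.6]
gripper_width: 85.5
grip_force: 0.0
```

Emit:
jog_arm(
  commands=[
    [0, -0.08, 0, 0],
    [0, -0.22, -0.02, 0],
    [0, -0.4, -0.05, 0],
    [0, -0.58, -0.1, 0],
    [0, -0.76, -0.15, 0],
    [0, -0.9, -0.2, 0],
    [0, -0.98, -0.2, 0],
    [0, -1, -0.2, 0],
    [0, -1, -0.2, 0],
    [0, -1, -0.2, 0],
  ],
)

```text
time_s: 46.2
ee_pos: [443.4, -11.1, 193.8]
tool_rot: [-180.0, -0.0, 94.4]
contact_force: [0.1, 0.4, 0.4]
gripper_width: 85.3
grip_force: 0.0
```

```bash
python3 - <<'E'
from h import *
for n in('top','side'): shot(n,n+'9')
a=cv2.imread('pics/top9.png')[130:290,110:490]*1.7; b=cv2.imread('pics/side9.png')[100:340,120:500]*1.2
f=lambda i:cv2.resize(np.clip(i,0,255).astype(np.uint8),None,fx=1.4,fy=1.4,interpolation=cv2.INTER_CUBIC)
cv2.imwrite('pics/c9.png',np.vstack([f(a),f(b)]))
E
```

```text
(no output)
```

View pics/c9.png

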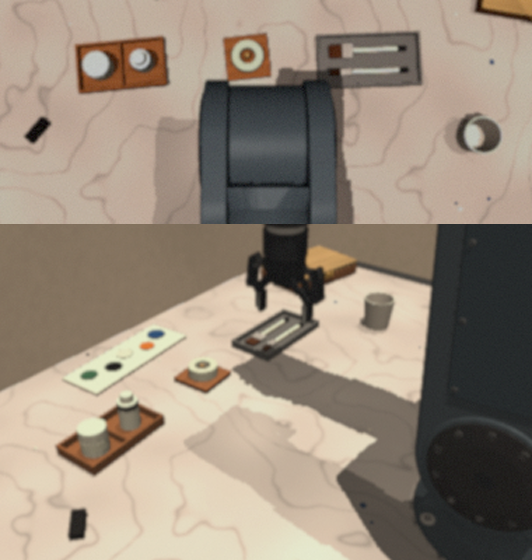

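Everything is in place: jar (98,65) and bottle (141,59) upright in separate bays, tape over the dowel (247,56), both brushes parallel in the tray, and cup and eraser unmoved.

```bash
python3 -c "
from h import *
print(manip.job_done())"
```

```text
the job is handed in; nothing more can be done
None
```

The job is handed in: both brushes are flat side by side in the tray, the jar and bottle upright in separate caddy bays, the tape flat over the dowel, the cup and eraser untouched, in about 46 s of the 131 s allowed.

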